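# Brush the rinds off the cheese cutter

## Robot

A 6-joint arm with a two-finger parallel gripper is mounted at the origin on the work surface. World frame = base frame: x ahead of the robot, y to its left, z up, the work surface at z = 0. Lengths are in m, angles in rad, forces in N, time in s.
With the tool pointing down it reaches from about 0.35 to 0.975 m from the base axis. Payload 4.9 kg.
Tool frame: the origin (TCP) lies at the very end of the fingers, on their centre line; the grasp point (between the pads) lies 19 mm behind it (ctrl.pinch_z is the distance from the TCP to the grasp point, in m); z points along the fingers, y is the line along which they close (so a half turn about z gives the same grasp; the last joint's range is limited). The gripper opens to 85 mm and grips with 20 to 120 N. Pads are 22 mm wide; open, the fingers measure 114 mm over their backs; the gripper's body (76 mm by 85 mm) begins 54 mm behind the grasp point. The pads swing forward as they close: fully open they stand 13 mm farther back than shut.
Start: joints at [-1.409, 0.053, 1.613, -0, 1.476, -0.119], TCP at [0.173, -0.601, 0.231] pointing down, gripper open.
Joint ranges: [-3.01, 3.01], [-1.01, 2.22], [0.06, 2.58], [-1.02, 4.17], [0.09, 2.62], [-3.14, 3.14]. Speed limits (rad/s): [2.57, 2.57, 3.14, 3.14, 3.14, 3.14].

## Interface

Orientations are given as a rotation vector (axis times angle).
In Python, from station import ctrl, optics gives the robot as it stands. The module is installed in compiled form; this text tells all that it offers.
- The arm moves only by the shell command python3 -m handwheel 'ROWS' [OPENING] [FORCE]. ROWS is JSON, one flat list of numbers, 6 for each row, row after row: the shift along the tool's x, y, z in m, then the turn, a rotation vector about the tool's x, y, z in degrees. A call has 1 to 20 rows; each row shifts and turns the commanded pose from where the row before left it, along the tool's axes as they then stand; what a row does not reach is not made up. A row lasts 1/10 s, in which the tool goes at most 50 mm and 8.59 degrees, less where a joint would pass 70% of its speed; a pose out of reach is approached as far as the arm can. A call is refused whole if a number of a shift passes 0.05 or a number of a turn 8.59, either way. A call with a gripper value outside its range is refused whole. OPENING is the closure, from 0 (fully open) to 1 (shut), set as the call begins (- or left out, the last holds). The fingers move at their own pace and stop on an object; FORCE is the grip in N (left out, the last holds). Time passes only in rows, so rows that do not move let the fingers close. It gives the time, the measured TCP pose, the force and the opening at its end, in the units of the state.
- ctrl.get_obs(): the state, without advancing time (a new reading comes with each control period).
- optics.get_image(name): name is "side" or "top"; returns (picture, depth): 420x560x3 uint8, red, green, blue; 420x560 float32, m along the optical axis (not along the pixel's ray), 0 where there is no reading.
- optics.get_calibration(name): a dict with "fovy" (degrees; the focal length in pixels is half the picture's height over the tangent of half this angle, whatever the lens; pixels are square), "cx", "cy" (the principal point, pixels), "k1" (the pictures are not rectified: a ray, as slopes to the right and down, at radius r is drawn at 1 + k1 r^2 times it, then the intrinsics apply), "rvec" (rotation vector, rad) and "tvec" (3), from world to camera coordinates, as OpenCV has them. Camera axes: x right, y down, z forward; pixel columns grow to the right and rows downward; lengths in m; the calibration is good to about 2 mm. A picture is of the moment at which its call begins. get_calibration takes no time and is no camera call.
- ctrl.finish_job(): hands the job in, once; it reports no verdict.
The state is a dict: "t": time; "q": joint angles; "dq": joint speeds; "effort": joint torques, N m; "tool_pos": TCP position; "tool_rot": TCP orientation; "contact_force": force on the tool from outside, world axes, zero at the start; "wrist_torque": the same for the moment, N m; "opening": finger opening in m.
Only numpy, scipy, OpenCV 4.12 (cv2) and the standard library are available. Lean on these libraries where they do the work, as an engineer would, in place of code of your own. Each camera call takes 0.05 s, during which the arm holds its last target. There are 200 camera calls.

## Task

Brush the four cheese rinds off the bed of the wire cheese cutter into its catch tray, touching them only with the T-shaped brush. The brush is parked with its handle under the steel riser: draw it out by its head, put it down on the counter and let go, then take it again by its handle so that its head can be pushed right through under the wire frame. Once all four are in the tray, put the brush back down on the counter, level on its bristles and clear of the riser, and let go, leaving the bowl, pot lid, spatula and spoons where they are.

Things in the scene. Friction and masses are not known exactly. Their poses are not given: they have to be found in the camera images.
- brush: T-shaped wooden brush, bristles down. Origin on the bristle plane under the middle of the head; +x out of the head's front, away from the handle. Bristle pad 36 (x) x 92 (y) mm, 26 high; on it the head block 40 x 54 mm, 56 mm high at its top. Handle back to x = -245 mm, 18 wide, 16 high, its axis 40 mm above the bristle plane; a heel at its end keeps it level. 0.14 kg.
- brush_grip (a point): point on the handle's axis, 175 mm behind the head's middle and 40 mm above the bristle plane: a hold here is far enough back to push the head right through the cutter
- riser: low steel shelf fixed on the counter; origin on the counter under its middle. Roof 190 (x) x 220 (y) mm, underside 72 and top 86 mm up, a 12 mm high tin on it; thin corner legs, open on its +y and -y sides. The brush is parked with its handle under the roof and its head out beyond the +y edge.
- cutter: wire cheese cutter, fixed. Origin on the counter under the middle of its bed. Bed top 30 mm up, 180 mm long along y (-90 to +90), open at both ends, between guide walls (inner faces at x = -56 and +56, tops 46 mm up). The rinds lie on it under the wire frame; the catch tray joins its +y end. A lever bow leans over the tray, 225 mm high at y = +115 mm.
- wire_frame (a point): middle of the underside of the cutter's open wire frame, 100 mm above the counter (axes as the cutter's). The frame is 136 (x) x 110 (y) mm, 10 mm thick, on four 10 mm posts standing on the guide walls (x = +-62, y = +-50 mm).
- tray (a point): middle of the inner floor of the cutter's catch tray (axes as the cutter's), 4 mm above the counter. Inside 130 (x) x 114 (y) mm, rim 26 mm above the counter, 4 mm below the bed.
- rind1: one of four alike chunky pieces of hard cheese rind, 34 x 26 x 18 mm, 18 g, lying on the cutter's bed under the wire frame; origin in the middle of its underside
- rind2: one of four alike chunky pieces of hard cheese rind, 34 x 26 x 18 mm, 18 g, lying on the cutter's bed under the wire frame; origin in the middle of its underside
- rind3: one of four alike chunky pieces of hard cheese rind, 34 x 26 x 18 mm, 18 g, lying on the cutter's bed under the wire frame; origin in the middle of its underside
- rind4: one of four alike chunky pieces of hard cheese rind, 34 x 26 x 18 mm, 18 g, lying on the cutter's bed under the wire frame; origin in the middle of its underside
- bowl: white ceramic bowl, 130 mm across, 60 mm high, standing by; origin under its middle
- pot_lid: aluminium pot lid, 160 mm across, 40 mm high to the top of its knob, standing by; origin under its middle
- spatula: beechwood spatula lying flat, 275 mm long along x (from -145 to +130 mm), 55 mm wide at the blade (+x end), 10 mm high, standing by; origin on its underside
- spoons: nested steel measuring spoons, handles to -x, 122 mm long (from -100 to +22 mm), 44 mm wide, 15 mm high, standing by; origin under the bowls of the spoons
Mind the look-alikes: they are no part of the job. What is shaped like the rind1 but green is not meant.

How it is judged:
By the outcome, as a careful person would: the job done as asked, in the order asked, and still so for the second after the job is handed in, with the robot touching nothing.
It also fails if it takes over 64 s, if anything falls off the work surface, if the arm or the gripper's body presses on something with over 40 N, if the wrist force passes 120 N, or if a joint passes its speed limit or range.

## Working session

There is one attempt and no reset: what is moved stays moved. The work goes in short steps, Python scripts to look and compute and a shell command to move; the robot and the scene stay as the last step left them, time stands still between calls to the robot, and variables do not carry over. Pictures are saved under pics/ and viewed, on a budget of 10 in all, crops included, one or two more only if the job needs it, and the job is handed in when it is done.

```bash
mkdir -p pics; ls; cat > h.py <<'E'
import numpy as np, cv2
from station import ctrl, optics
def cal(n):
    c=optics.get_calibration(n); f=210/np.tan(np.radians(c['fovy'])/2)
    R=cv2.Rodrigues(np.array(c['rvec'],float))[0]; return c,f,R,np.array(c['tvec'],float)
def slopes(n,uv):
    c,f,R,t=cal(n); d=(np.atleast_2d(uv).astype(float)-[c['cx'],c['cy']])/f; s=d.copy()
    for _ in range(20): s=d/(1+c['k1']*(s**2).sum(1,keepdims=True))
    return s
def plane(n,uv,z):
    c,f,R,t=cal(n); s=slopes(n,uv); d=np.c_[s,np.ones(len(s))]@R; o=-R.T@t
    return o+d*((z-o[2])/d[:,2])[:,None]
def depthpts(n,uv,dep):
    c,f,R,t=cal(n); s=slopes(n,uv); return (np.c_[s,np.ones(len(s))]*np.asarray(dep)[:,None]-t)@R
def proj(n,P):
    c,f,R,t=cal(n); p=np.atleast_2d(P)@R.T+t; s=p[:,:2]/p[:,2:]
    return s*(1+c['k1']*(s**2).sum(1,keepdims=True))*f+[c['cx'],c['cy']]
def grab(n,save=None):
    im,d=optics.get_image(n)
    if save: cv2.imwrite('pics/'+save,im[:,:,::-1])
    np.savez('last_'+n,im=im,d=d); return im,d
E
python3 - <<'E'
from h import *
for n in('top','side'):
    im,d=grab(n,n+'0.png'); c,f,R,t=cal(n); print(n,-R.T@t,f,c['k1'],R[2])
print(ctrl.get_obs(),ctrl.pinch_z)
E
```

```text
pics
top [ 0.42360161 -0.0332552   1.03456039] 423.14206814517274 0.025718245328835716 [ 0.14687519 -0.02095782 -0.98893298]
side [0.50688843 0.66543311 0.9792046 ] 460.30492414605857 -0.11211692169037005 [ 0.04959383 -0.63269594 -0.77281065]
{'t': 0.1, 'q': array([-1.40897608e+00,  5.32661966e-02,  1.61417382e+00, -1.00565794e-05,
        1.47603006e+00, -1.19019338e-01]), 'dq': array([-1.10419916e-03, -2.78495192e-04, -2.04890432e-03,  9.45880393e-05,
        1.15727291e-03, -1.03149820e-03]), 'effort': array([-6.95836352e-04, -3.94904959e+01, -3.71366322e+01, -1.58346743e-04,
        3.96289834e-03, -8.54556447e-06]), 'tool_pos': array([ 0.17311861, -0.59994267,  0.23019102]), 'tool_rot': array([-3.10881248e+00, -4.39432324e-01,  7.87799146e-05]), 'contact_force': array([ 0.73181211, -0.33453791, -1.0887387 ]), 'wrist_torque': array([ 0.02056731, -0.03114018, -0.02499201]), 'opening': 0.08524585336246873} 0.0187
```

View pics/top0.png

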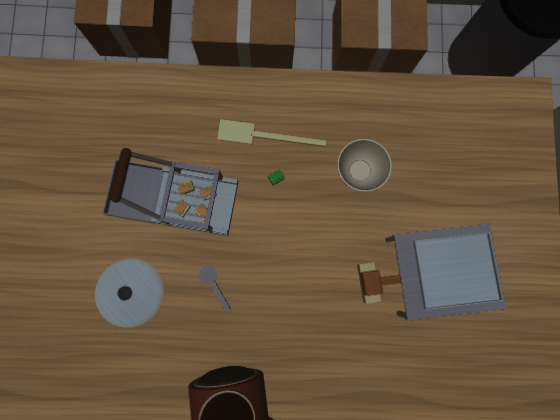

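View pics/side0.png

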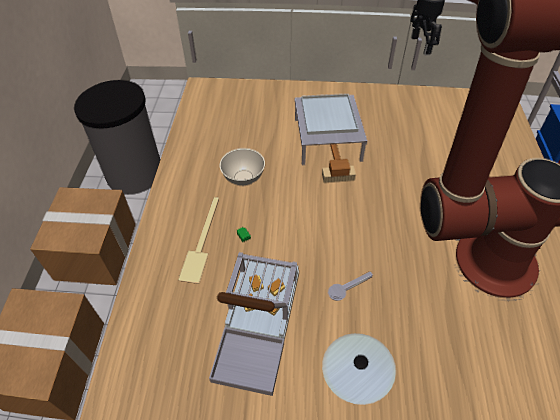

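The top view shows the brush head at (371,282), its handle running right under the riser (450,272). The cutter is at (190,200) with its tray on the left (+y), and the rinds are at (186,187), (206,193), (182,207) and (202,212).

Candidates for rinds: those four brown ones, or the green one at (276,177), which is the look-alike. Candidates for the brush: the T-head at (371,282), or the spatula at (270,135), which I rule out.

```bash
cat > m.py <<'E'
from h import *
def pts(n,box=None):
    z=np.load('last_'+n+'.npz'); im,d=z['im'],z['d']
    u,v=np.meshgrid(np.arange(560),np.arange(420)); P=depthpts(n,np.c_[u.ravel(),v.ravel()],d.ravel()).reshape(420,560,3)
    P[d==0]=np.nan
    return im,P
E
python3 - <<'E'
from m import *
im,P=pts('top'); hsv=cv2.cvtColor(im,cv2.COLOR_RGB2HSV)
def box(u0,v0,u1,v1):
    m=np.zeros((420,560),bool); m[v0:v1,u0:u1]=1; return m
def rect(m,z,name):
    v,u=np.nonzero(m); p=plane('top',np.c_[u,v],z)[:,:2] if z is not None else P[m][:,:2]
    r=cv2.minAreaRect((p*1000).astype(np.float32)); print(name,m.sum(),'c',np.round(p.mean(0)*1000,1),'rect',np.round(r[0],1),np.round(r[1],1),round(r[2],1))
Z=P[:,:,2]
bb=box(350,250,412,315)
print('table z',np.nanmedian(Z[box(280,230,340,260)]))
rect(bb&(Z>.052)&(Z<.062),None,'head top')
rect(bb&(Z>.018)&(Z<.034),None,'bristle')
rect(bb&(Z>.043)&(Z<.051),None,'handle')
rect(box(385,215,520,330)&(Z>.078)&(Z<.092),None,'roof')
rect(box(385,215,520,330)&(Z>.093)&(Z<.105),None,'tin')
cb=box(95,140,245,245)
rect(cb&(Z>.104)&(Z<.116),None,'frame')
rect(cb&(Z>.024)&(Z<.034),None,'bed')
rect(cb&(Z>.040)&(Z<.050),None,'walls')
rect(cb&(Z>.00)&(Z<.008),None,'trayfloor')
rect(cb&(Z>.15),None,'bow')
o=hsv; m=cb&(hsv[:,:,0]>8)&(hsv[:,:,0]<22)&(hsv[:,:,1]>120)&(Z>.036)&(Z<.06)
n,l,s,c=cv2.connectedComponentsWithStats(m.astype(np.uint8))
for i in range(1,n):
    if s[i,4]>15: rect(l==i,None,'rind%s'%c[i].round())
a=im[150:250,95:245]; b=im[225:325,345:495]
cv2.imwrite('pics/crop.png',cv2.resize(np.vstack([a,b])[:,:,::-1],None,fx=3,fy=3,interpolation=cv2.INTER_CUBIC))
E
```

```text
table z 0.0003727809628230257
head top 412 c [ 407.9 -269. ] rect [ 393.7 -297.6] [124.1  62.4] 63.9
bristle 276 c [ 406.6 -269.3] rect [ 387.4 -281.1] [144.8  63.7] 30.7
handle 165 c [ 413.3 -306.9] rect [ 386.5 -292.5] [101.4  89.8] 3.7
roof 8019 c [ 437.3 -429.5] rect [ 439.  -432.9] [191.7 222.9] 8.3
tin 446 c [ 438.  -453.5] rect [ 441.5 -448. ] [151.3 174.2] 8.4
frame 1351 c [588.4 150. ] rect [588.8 150. ] [110.2 136.2] 81.8
bed 2352 c [589.4 156.9] rect [597.5 210.8] [302.9 136. ] 81.9
walls 780 c [596.2 145.8] rect [588.8 150.1] [180.2 133.7] 81.8
trayfloor 6151 c [615.5 239.2] rect [613.9 221.1] [262.7 369.7] 2.2
bow 857 c [601.8 255.1] rect [602.7 246.8] [ 54.8 118. ] 82.0
rind[185. 189.] 84 c [613.2 173.3] rect [612.2 171.9] [35.  16.9] 88.4
rind[205. 192.] 63 c [605.5 126.1] rect [605.8 125. ] [16.8 23.5] 8.6
rind[180. 208.] 64 c [567.5 180.9] rect [567.3 180.8] [24.9 17.1] 78.9
rind[202. 211.] 63 c [561.  130.6] rect [561.1 132.2] [25.3 16.3] 72.9
```

View pics/crop.png

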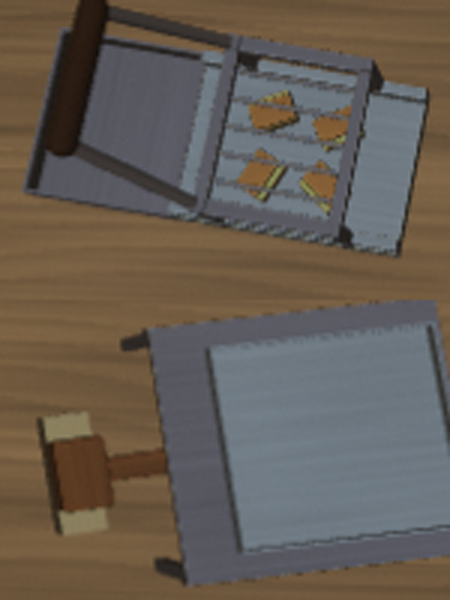

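The crop confirms the T-brush (brown head, cream bristles, handle under the roof) and four brown and yellow rinds under the frame. The measured sizes match: roof 192x223, frame 110x136 and walls 180x134 mm. Next I refine the brush and record the bystanders.

```bash
cat > b.py <<'E'
from m import *
def big(m):
    n,l,s,c=cv2.connectedComponentsWithStats(m.astype(np.uint8)); i=1+s[1:,4].argmax(); return l==i
def brush(n,lo,hi,cream=True):
    im,P=pts(n); hsv=cv2.cvtColor(im,cv2.COLOR_RGB2HSV); X,Y,Z=P[...,0],P[...,1],P[...,2]
    reg=(X>lo[0])&(X<hi[0])&(Y>lo[1])&(Y<hi[1])
    h=big(reg&(Z>.052)&(Z<.060)); r=cv2.minAreaRect((P[h][:,:2]*1000).astype(np.float32))
    print('head',h.sum(),np.round(P[h].mean(0)*1000,1),np.round(r[0],1),np.round(r[1],1),round(r[2],1))
    k=reg&(Z>.044)&(Z<.051)&~cv2.dilate(h.astype(np.uint8),np.ones((5,5))).astype(bool)
    k=big(k); q=P[k][:,:2]*1000; l=cv2.fitLine(q.astype(np.float32),2,0,.01,.01).ravel()
    print('handle',k.sum(),q.mean(0).round(1),'heading',round(np.degrees(np.arctan2(l[1],l[0])),1))
    k=reg&(Z>.021)&(Z<.030); r=cv2.minAreaRect((P[k][:,:2]*1000).astype(np.float32)); print('bristle',k.sum(),P[k].mean(0)*1000,np.round(r[0],1),np.round(r[1],1),round(r[2],1))
E
python3 - <<'E'
from b import *
for n in('top','side'): brush(n,(.33,-.32),(.48,-.22))
im,P=pts('top'); hsv=cv2.cvtColor(im,cv2.COLOR_RGB2HSV)
for nm,b in dict(bowl=(335,135,395,195),lid=(90,255,168,330),spat=(210,115,330,150),spoon=(195,260,235,315),green=(265,165,290,190)).items():
    m=np.zeros((420,560),bool); m[b[1]:b[3],b[0]:b[2]]=1; m&=P[...,2]>.004
    m=big(m); print(nm,m.sum(),P[m].mean(0).round(4),P[m].min(0).round(3),P[m].max(0).round(3))
E
```

```text
head 403 [ 408.2 -268.5   56.2] [ 408.5 -270.1] [53.6 43.3] 9.4
handle 71 [ 415.7 -308.4] heading -75.1
bristle 240 [ 408.91644783 -267.74952747   26.23988521] [ 408.  -267.9] [91.3 37.7] 9.9
head 199 [ 407.7 -268.    55.6] [ 406.9 -267.9] [54.6 43.3] 11.2
handle 20 [ 415.6 -311.3] heading 29.2
bristle 155 [ 410.54034337 -263.89630882   25.58186965] [ 406.9 -268.8] [93.7 42.2] 7.9
bowl 2143 [ 0.6915 -0.2561  0.0302] [ 0.619 -0.313  0.004] [ 0.758 -0.187  0.065]
lid 3684 [0.3688 0.2939 0.0145] [0.289 0.216 0.004] [0.451 0.377 0.045]
spat 1183 [0.7667 0.0092 0.0084] [ 0.742 -0.165  0.004] [0.803 0.11  0.015]
spoon 446 [0.3937 0.0998 0.0137] [0.328 0.053 0.004] [0.437 0.136 0.02 ]
green 155 [ 0.657  -0.0407  0.0165] [ 0.639 -0.059  0.005] [ 0.676 -0.022  0.023]
```

```bash
cat > w.py <<'E'
import sys
from h import *
from scipy.spatial.transform import Rotation as Ro
def to(x,y,z,yaw):
    o=ctrl.get_obs(); R=Ro.from_rotvec(o['tool_rot']); T=Ro.from_euler('z',yaw,degrees=True)*Ro.from_euler('x',180,degrees=True)
    print('t',round(o['t'],2),'pos',o['tool_pos'].round(4),'yaw',np.degrees(np.arctan2(*R.as_matrix()[[1,0],0])).round(1),'F',o['contact_force'].round(1),'open',round(o['opening'],4),'q',o['q'].round(2))
    print('shift',R.inv().apply(np.array([x,y,z])-o['tool_pos']).round(4),'then turn',np.degrees((R.inv()*T).as_rotvec()).round(2))
if __name__=='__main__': to(*map(float,sys.argv[1:5]))
E
python3 -m handwheel '[0.0318,-0.0254,0,0,0,0, 0.0318,-0.0254,0,0,0,0, 0.0318,-0.0254,0,0,0,0, 0.0318,-0.0254,0,0,0,0, 0.0318,-0.0254,0,0,0,0, 0.0318,-0.0254,0,0,0,0, 0.0318,-0.0254,0,0,0,0, 0.0318,-0.0254,0,0,0,0, 0.0318,-0.0254,0,0,0,0, 0.0318,-0.0254,0,0,0,0, 0,0,0,0,0,-8.4, 0,0,0,0,0,-8.4, 0,0,0,0,0,-8.4, 0,0,0,0,0,-8.4, 0,0,0,0,0,-8.4, 0,0,0,0,0,-8.4, 0,0,0,0,0,-8.4, 0,0,0,0,0,-8.4, 0,0,0,0,0,-8.4, 0,0,0,0,0,-8.4]' 0 60
python3 w.py .408 -.268 .032 100
```

```text
t: 2.1
tool_pos: [0.4081, -0.2681, 0.2307]
tool_rot: [-2.01, -2.413, -0.0]
contact_force: [0.4, 0.2, 0.1]
opening: 0.0856
t 2.1 pos [ 0.4081 -0.2681  0.2307] yaw 100.4 F [0.4 0.2 0.1] open 0.0856 q [-0.73 -0.28  1.92  0.    1.5  -0.92]
shift [-1.000e-04  1.000e-04  1.987e-01] then turn [-0.04 -0.05  0.43]
```

```bash
python3 -m handwheel '[0,0,0.04,0,0,0, 0,0,0.04,0,0,0, 0,0,0.04,0,0,0, 0,0,0.03,0,0,0, 0,0,0.02,0,0,0, 0,0,0.015,0,0,0, 0,0,0.013,0,0,0, 0,0,0,0,0,0]'
python3 -m handwheel '[0,0,0,0,0,0, 0,0,0,0,0,0, 0,0,0,0,0,0, 0,0,0,0,0,0, 0,0,0,0,0,0, 0,0,0,0,0,0, 0,0,0,0,0,0, 0,0,0,0,0,0]' 1 60
python3 -m handwheel '[0,0,-0.003,0,0,0, 0,0,-0.003,0,0,0, 0,0,0,0,0,0]'; python3 w.py .408 -.268 .038 100
```

```text
t: 2.9
tool_pos: [0.407, -0.2671, 0.0311]
tool_rot: [-2.015, -2.405, -0.0]
contact_force: [-0.9, 1.2, -0.1]
opening: 0.0853
t: 3.7
tool_pos: [0.4094, -0.2692, 0.0349]
tool_rot: [2.016, 2.406, -0.0]
contact_force: [-0.0, 0.8, 6.5]
opening: 0.0527
t: 4.0
tool_pos: [0.4082, -0.2682, 0.0393]
tool_rot: [-2.017, -2.408, -0.0]
contact_force: [-0.2, -0.1, -0.8]
opening: 0.053
t 4.0 pos [ 0.4082 -0.2682  0.0393] yaw 100.1 F [-0.2 -0.1 -0.8] open 0.053 q [-0.73 -0.07  2.08  0.    1.13 -0.91]
shift [ 0.0002 -0.0002  0.0013] then turn [-0.01 -0.01  0.09]
```

```bash
python3 -m handwheel '[0.01,0,0,0,0,0, 0.02,0,0,0,0,0, 0.02,0,0,0,0,0, 0.02,0,0,0,0,0, 0.02,0,0,0,0,0, 0.02,0,0,0,0,0, 0.02,0,0,0,0,0, 0.02,0,0,0,0,0, 0.02,0,0,0,0,0, 0.02,0,0,0,0,0, 0.02,0,0,0,0,0, 0.02,0,0,0,0,0, 0.02,0,0,0,0,0, 0.01,0,0,0,0,0, 0,0,0,0,0,0]'; python3 w.py .46 .02 .038 82
python3 - <<'E'
from h import *
grab('side','side1.png')
E
```

```text
t: 5.5
tool_pos: [0.3621, -0.0113, 0.0388]
tool_rot: [-2.014, -2.41, 0.0]
contact_force: [0.0, 0.3, -1.0]
opening: 0.0529
t 5.5 pos [ 0.3621 -0.0113  0.0388] yaw 100.2 F [ 0.   0.3 -1. ] open 0.0529 q [-0.24 -0.44  2.37  0.    1.21 -0.42]
shift [0.0134 0.1019 0.0008] then turn [-3.000e-02 -1.000e-02  1.822e+01]
```

View pics/side1.png

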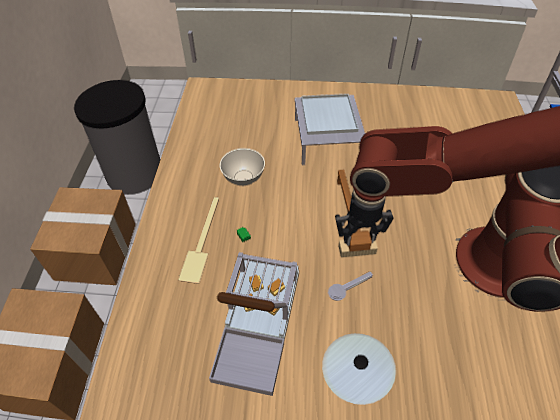

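The brush is held level, head at (358,245), handle at (345,185), out from under the riser. I move it aside, turn it to the cutter's heading and set it down.

```bash
python3 -m handwheel '[-0.001,0.022,0,0,0,0, -0.001,0.022,0,0,0,0, -0.001,0.022,0,0,0,0, -0.001,0.0225,0,0,0,0, 0,0,0,0,0,6, 0,0,0,0,0,6, 0,0,0,0,0,6.2, 0,0,0,0,0,0, 0,0,0.002,0,0,0, 0,0,0.002,0,0,0, 0,0,0,0,0,0]'; python3 w.py .45 0 .033 82
```

```text
t: 6.65
tool_pos: [0.4506, -0.0011, 0.0351]
tool_rot: [2.372, 2.06, -0.0]
contact_force: [0.4, -0.7, -1.2]
opening: 0.0525
t 6.65 pos [ 0.4506 -0.0011  0.0351] yaw 81.9 F [ 0.4 -0.7 -1.2] open 0.0525 q [-0.17 -0.16  2.17 -0.    1.13 -0.03]
shift [ 0.001  -0.0008  0.0021] then turn [-0.    0.02 -0.07]
```

```bash
python3 -m handwheel '[0,0,0.001,0,0,0, 0,0,0.001,0,0,0, 0,0,0,0,0,0]'; python3 w.py .45 0 .033 82; python3 -m handwheel '[0,0,0.001,0,0,0, 0,0,0,0,0,0, 0,0,0,0,0,0]'
```

```text
t: 6.95
tool_pos: [0.4508, -0.001, 0.0349]
tool_rot: [-2.372, -2.059, 0.002]
contact_force: [-7.1, -0.4, 10.8]
opening: 0.0525
t 6.95 pos [ 0.4508 -0.001   0.0349] yaw 81.9 F [-7.1 -0.4 10.8] open 0.0525 q [-0.17 -0.16  2.17 -0.    1.14 -0.03]
shift [ 0.0009 -0.0009  0.0019] then turn [-0.07  0.04 -0.07]
t: 7.25
tool_pos: [0.4508, -0.001, 0.0349]
tool_rot: [-2.371, -2.059, 0.003]
contact_force: [-11.7, 1.6, 18.5]
opening: 0.0524
```

```bash
python3 -m handwheel '[0,0,-0.0012,0,0,0, 0,0,-0.001,0,0,0, 0,0,0,0,0,0]'; python3 -m handwheel '[0,0,0,0,0,0, 0,0,0,0,0,0, 0,0,0,0,0,0, 0,0,0,0,0,0, 0,0,0,0,0,0, 0,0,-0.01,0,0,0, 0,0,-0.03,0,0,0, 0,0,-0.04,0,0,0, 0,0,-0.04,0,0,0, 0,0,-0.04,0,0,0, -0.04,0,0,0,0,0, -0.045,0,0,0,0,0, -0.045,0,0,0,0,0, -0.045,0,0,0,0,0, 0,0,0,0,0,0]' 0
python3 - <<'E'
from b import *
for n in('top','side'): grab(n,n+'2.png')
for n in('side','top'):
  try: brush(n,(.38,-.27),(.51,.05))
  except Exception as e: print(n,e)
E
```

```text
t: 7.55
tool_pos: [0.451, -0.0009, 0.0349]
tool_rot: [2.372, 2.059, 0.001]
contact_force: [-0.9, -0.5, 3.8]
opening: 0.0523
t: 9.05
tool_pos: [0.4252, -0.1782, 0.1957]
tool_rot: [2.378, 2.05, -0.001]
contact_force: [1.1, 0.9, -0.5]
opening: 0.0854
head 284 [450.6  -1.   56.3] [450.8  -2.8] [42.  53.7] 81.0
handle 379 [ 430.7 -135.9] heading 81.5
bristle 216 [450.51923459   1.30388389  26.2340272 ] [451.2  -2.3] [40.2 92.4] 84.3
head 402 [451.8  -1.2  55.9] [451.8  -1.2] [39.7 53.9] 81.6
handle 424 [437.9 -94.2] heading 81.6
bristle 233 [450.86623614  -1.34048586  26.28729431] [451.8  -2.4] [37.6 91.4] 81.4
```

View pics/side2.png

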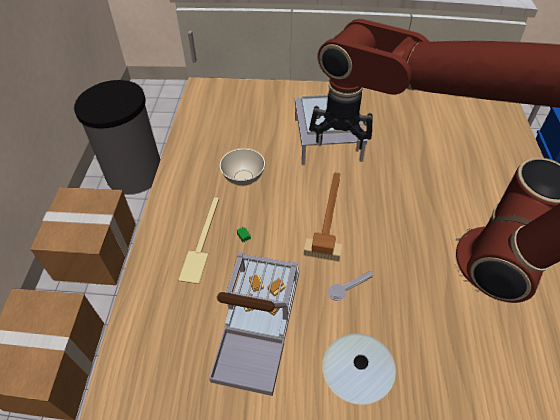

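The brush stands level and free on the counter, head at (323,245), handle end at (337,175), heading 81.6° with its middle at (451.5,-1.2). Now I take it by the handle.

```bash
python3 w.py .4258 -.1753 .0215 81.6;  python3 -m handwheel '[0.003,0.0005,0.04,0,0,0, 0,0,0.04,0,0,0, 0,0,0.04,0,0,0, 0,0,0.03,0,0,0, 0,0,0.015,0,0,0, 0,0,0.009,0,0,0, 0,0,0,0,0,0]'; python3 w.py .4258 -.1753 .0215 81.6; python3 -m handwheel '[0,0,0,0,0,0, 0,0,0,0,0,0, 0,0,0,0,0,0, 0,0,0,0,0,0, 0,0,0,0,0,0, 0,0,0,0,0,0, 0,0,0,0,0,0, 0,0,0,0,0,0, 0,0,0,0,0,0, 0,0,0,0,0,0]' 1 100;python3 w.py .4258 -.1753 .0215 81.6;
```

```text
t 9.15 pos [ 0.4258 -0.1746  0.1951] yaw 81.8 F [ 0.5  1.  -0.8] open 0.0857 q [-0.55 -0.34  2.02  0.    1.45 -0.41]
shift [-0.0008  0.      0.1736] then turn [ 0.03 -0.03  0.15]
t: 9.85
tool_pos: [0.4265, -0.1696, 0.0197]
tool_rot: [-2.369, -2.059, 0.001]
contact_force: [0.5, 0.0, -0.0]
opening: 0.0853
t 9.85 pos [ 0.4265 -0.1696  0.0197] yaw 82.0 F [ 0.5  0.  -0. ] open 0.0853 q [-0.54 -0.11  2.15  0.    1.1  -0.4 ]
shift [-0.0057  0.0001 -0.0019] then turn [-0.12 -0.06  0.39]
t: 10.85
tool_pos: [0.4274, -0.1715, 0.0214]
tool_rot: [2.372, 2.058, 0.0]
contact_force: [-1.6, 0.9, 5.5]
opening: 0.0165
t 10.85 pos [ 0.4274 -0.1715  0.0214] yaw 81.9 F [-1.6  0.9  5.5] open 0.0165 q [-0.54 -0.11  2.15 -0.    1.1  -0.4 ]
shift [-0.0039 -0.0011 -0.0001] then turn [0.06 0.03 0.29]
```

```bash
python3 -m handwheel '[0,0,-0.01,0,0,0, 0,0,-0.015,0,0,0, 0,0,-0.015,0,0,0, 0.0065,0.019,0,0,0,0, 0.0065,0.019,0,0,0,0, 0.0065,0.019,0,0,0,0, 0.0065,0.019,0,0,0,0, 0.0065,0.019,0,0,0,0, 0.0065,0.019,0,0,0,0, 0,0,0,0,0,0, 0,0,0,0,0,0]'
cat > b2.py <<'E'
from b import *
def brush2(n,reg3,lift):
    im,P=pts(n); X,Y,Z=[P[...,i] for i in range(3)]; Z=Z-lift
    c=np.array([.5888,.150]); y=np.array([.143,.990]); x=np.array([.990,-.143])
    cx=(P[...,:2]-c)@x; cy=(P[...,:2]-c)@y
    reg=(abs(cx)<.065)&(cy>reg3[0])&(cy<reg3[1])
    h=big(reg&(Z>.046)&(Z<.066)); h&=np.isfinite(Z)
    q=np.c_[cx[h],cy[h],P[h][:,2]]*1000; r=cv2.minAreaRect(q[:,:2].astype(np.float32)); print(n,'head(cutter)',h.sum(),q.mean(0).round(1),'z5/95',np.percentile(q[:,2],[5,50,95]).round(1),[np.round(a,1) for a in r])
    k=(abs(cx)<.03)&(cy>reg3[0]-.2)&(cy<reg3[0]-.0)&(Z>.035)&(Z<.06)
    if k.sum()>20:
        k=big(k); q=np.c_[cx[k],cy[k],P[k][:,2]]*1000; a=np.polyfit(q[:,1],q[:,0],1); b=np.polyfit(q[:,1],q[:,2],1)
        print(' handle',k.sum(),q.mean(0).round(1),'yaw err deg',np.degrees(a[0]).round(2),'pitch deg',np.degrees(b[0]).round(2), 'axis x at cy=0',a[1].round(1))
E
python3 - <<'E'
from b2 import *
for n in('top','side'):
  grab(n,n+'3.png'); brush2(n,(-.155,-.1),.04)
import w; w.to(.545,-.15,.06,81.8)
E
```

```text
t: 11.95
tool_pos: [0.5446, -0.1484, 0.0601]
tool_rot: [-2.372, -2.059, 0.002]
contact_force: [-0.4, 0.4, -1.5]
opening: 0.0162
top head(cutter) 440 [  -1.4 -130.9   94. ] z5/95 [90.1 94.3 97. ] [array([  -0.7, -132.3]), array([44.9, 54.2]), np.float64(89.6)]
 handle 329 [  -1.3 -199.2   85.9] yaw err deg -0.34 pitch deg -0.13 axis x at cy=0 -2.5
side head(cutter) 340 [  -2.4 -127.6   92.9] z5/95 [88.7 93.1 96.1] [array([  -1.8, -131.1]), array([54.1, 46.4]), np.float64(0.0)]
 handle 446 [  -1.8 -244.6   85.9] yaw err deg -0.79 pitch deg -0.85 axis x at cy=0 -5.2
t 12.05 pos [ 0.5441 -0.1485  0.0601] yaw 81.9 F [ 0.8 -0.5 -1. ] open 0.0165 q [-0.4   0.08  1.89 -0.    1.18 -0.26]
shift [-0.0013  0.0011  0.0001] then turn [-0.08 -0.01  0.08]
```

View pics/top3.png

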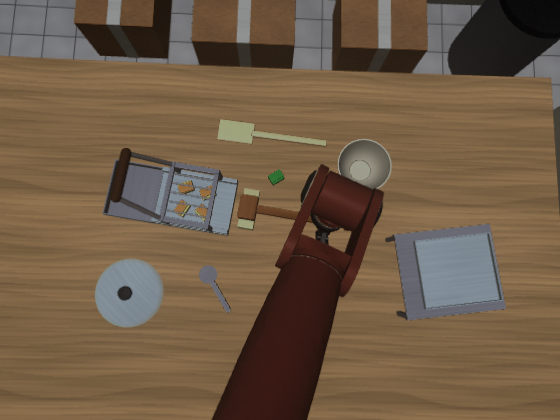

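The head is lined up in front of the bed (248,208), and its bristles are about 38 mm up. I lower it to about 31.5 mm and enter.

```bash
python3 -m handwheel '[0,0.0015,0.003,0,0,0, 0,0,0.0035,0,0,0, 0,0,0,0,0,0, 0.02,0,0,0,0,0, 0.02,0,0,0,0,0, 0.015,0,0,0,0,0, 0.015,0,0,0,0,0, 0.01,0,0,0,0,0, 0,0,0,0,0,0]'
python3 - <<'E'
from b2 import *
for n in('top','side'):
  grab(n,n+'4.png'); brush2(n,(-.075,-.03) if 0 else (-.08,-.055),.0315)
import w; w.to(.545,-.15,.06,81.8)
E
```

```text
t: 12.95
tool_pos: [0.5581, -0.0685, 0.054]
tool_rot: [-2.371, -2.061, 0.0]
contact_force: [-0.2, -0.7, -0.5]
opening: 0.0161
top head(cutter) 195 [  0.2 -64.5  86.2] z5/95 [78.9 87.5 90.4] [array([  0.9, -67.5]), array([24.9, 53.9]), np.float64(89.8)]
 handle 201 [   0.4 -107.4   79.8] yaw err deg -0.37 pitch deg -0.12 axis x at cy=0 -0.3
side head(cutter) 10 [  0.6 -77.3  80.8] z5/95 [78.5 80.8 82.9] [array([  0.3, -76.9]), array([ 2.3, 16.8]), np.float64(87.8)]
 handle 474 [   0.2 -163.3   79.3] yaw err deg -0.83 pitch deg 0.02 axis x at cy=0 -2.1
t 13.05 pos [ 0.558  -0.0696  0.054 ] yaw 81.9 F [ 0.   0.1 -1.1] open 0.0165 q [-0.26  0.08  1.9  -0.    1.16 -0.12]
shift [-0.0814 -0.0016 -0.006 ] then turn [-0.    0.02  0.12]
```

```bash
python3 -m handwheel '[0.01,0,0,0,0,0, 0.01,0,0,0,0,0, 0.01,0,0,0,0,0, 0.01,0,0,0,0,0, 0.01,0,0,0,0,0, 0.01,0,0,0,0,0, 0.01,0,0,0,0,0]'; python3 -m handwheel '[0.01,0,0,0,0,0, 0.01,0,0,0,0,0, 0.01,0,0,0,0,0, 0.01,0,0,0,0,0, 0.01,0,0,0,0,0,  0.01,0,0,0,0,0, 0.008,0,0,0,0,0, 0,0,0,0,0,0, 0,0,0,0,0,0]'
python3 - <<'E'
from b2 import *
for n in('top','side'):
  grab(n,n+'5.png')
a=np.load('last_top.npz')['im'][130:260,80:260]; b=np.load('last_side.npz')['im'][245:395,195:315]
cv2.imwrite('pics/c5.png',np.hstack([cv2.resize(a,(500,361)),cv2.resize(b,(289,361))])[:,:,::-1])
import w; w.to(.545,-.15,.06,81.8)
E
```

```text
t: 13.75
tool_pos: [0.568, 0.0006, 0.054]
tool_rot: [-2.373, -2.059, 0.0]
contact_force: [-0.5, -0.2, -0.7]
opening: 0.016
t: 14.65
tool_pos: [0.5775, 0.0671, 0.0539]
tool_rot: [2.373, 2.059, -0.0]
contact_force: [0.6, -0.3, -1.6]
opening: 0.0161
t 14.75 pos [0.5774 0.0668 0.054 ] yaw 81.9 F [-0.5 -0.  -1.6] open 0.0164 q [-0.01  0.13  1.85 -0.    1.17  0.13]
shift [-0.2192 -0.0015 -0.006 ] then turn [-0.01  0.01  0.07]
```

View pics/c5.png

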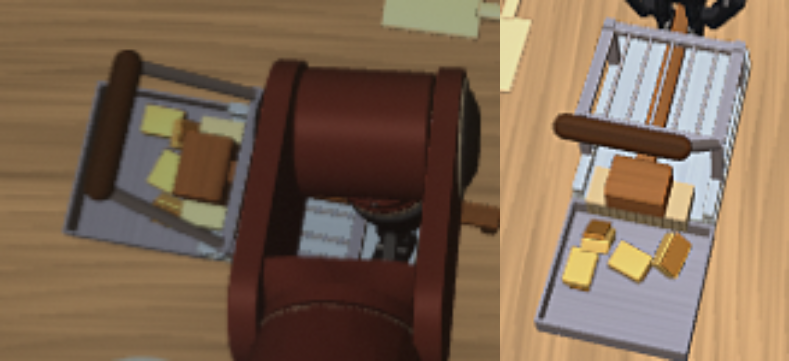

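All four rinds are in the tray: in the side half they sit at (597,235), (580,268), (630,260) and (673,255), with the bed behind the head empty. I withdraw straight back.

```bash
python3 -m handwheel '[-0.01,0,0,0,0,0, -0.02,0,0,0,0,0, -0.02,0,0,0,0,0, -0.02,0,0,0,0,0, -0.02,0,0,0,0,0, -0.02,0,0,0,0,0, -0.02,0,0,0,0,0, -0.02,0,0,0,0,0, -0.02,0,0,0,0,0, -0.02,0,0,0,0,0, -0.02,0,0,0,0,0, -0.02,0,0,0,0,0, 0,0,0,0,0,0]'
python3 - <<'E'
from b2 import *
for n in('top','side'): grab(n,n+'6.png')
im,P=pts('top')
c=np.array([.5888,.150]); y=np.array([.143,.990]); x=np.array([.990,-.143])
for n in('top','side'):
    im,P=pts(n); hsv=cv2.cvtColor(im,cv2.COLOR_RGB2HSV); cx=(P[...,:2]-c)@x*1000; cy=(P[...,:2]-c)@y*1000
    for nm,m in dict(tray=(abs(cx)<65)&(cy>92)&(cy<210),bed=(abs(cx)<56)&(abs(cy)<90)).items():
        m=m&(P[...,2]<.06)&(hsv[...,0]>8)&(hsv[...,0]<35)&(hsv[...,1]>90)&(P[...,2]>.008)
        k,l,s,_=cv2.connectedComponentsWithStats(m.astype(np.uint8))
        for i in range(1,k):
            if s[i,4]>8: q=l==i; print(n,nm,s[i,4],np.round([cx[q].mean(),cy[q].mean()]),'cx',cx[q].min().round(),cx[q].max().round(),'cy',cy[q].min().round(),cy[q].max().round(),'z',(P[q][:,2].min()*1000).round(),(P[q][:,2].max()*1000).round())
import w; w.to(.425,-.172,.07,81.6)
a=np.load('last_top.npz')['im'][130:260,80:260]; b=np.load('last_side.npz')['im'][245:395,195:315]
cv2.imwrite('pics/c6.png',np.hstack([cv2.resize(a,(500,361)),cv2.resize(b,(289,361))])[:,:,::-1])
E
```

```text
t: 16.05
tool_pos: [0.5445, -0.1635, 0.0543]
tool_rot: [2.376, 2.054, -0.001]
contact_force: [-1.1, -0.0, -1.6]
opening: 0.0162
top tray 290 [ 36. 133.] cx 20.0 55.0 cy 103.0 167.0 z 10.0 42.0
top tray 224 [-10. 130.] cx -40.0 17.0 cy 105.0 152.0 z 15.0 35.0
side tray 337 [ 37. 139.] cx 20.0 55.0 cy 104.0 168.0 z 10.0 41.0
side tray 390 [-19. 131.] cx -50.0 17.0 cy 106.0 154.0 z 8.0 38.0
t 16.15 pos [ 0.5447 -0.1613  0.054 ] yaw 81.8 F [-0.4  0.9 -0.4] open 0.0167 q [-0.42  0.1   1.88  0.    1.16 -0.28]
shift [-0.0277 -0.1169 -0.016 ] then turn [-0.   -0.02  0.19]
```

View pics/c6.png

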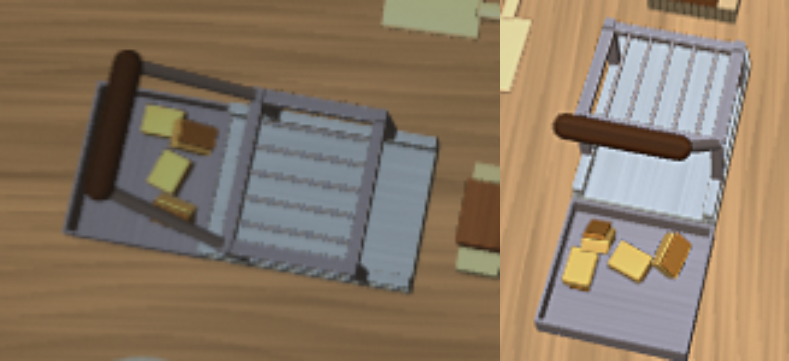

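The bed is empty and the tray holds all four rinds, one leaning on its neighbour, all inside the tray's walls. Now I put the brush down.

```bash
python3 -m handwheel '[-0.004,-0.0195,0,0,0,0, -0.005,-0.0195,0,0,0,0, -0.005,-0.0195,0,0,0,0, -0.005,-0.0195,0,0,0,0, -0.005,-0.0195,0,0,0,0, -0.004,-0.0195,0,0,0,0, 0,0,0,0,0,0, 0,0,0.01,0,0,0, 0,0,0.01,0,0,0, 0,0,0.006,0,0,0, 0,0,0.003,0,0,0, 0,0,0,0,0,0]'
python3 -m handwheel '[0,0,0.001,0,0,0, 0,0,0.001,0,0,0, 0,0,0,0,0,0]'
python3 w.py .425 -.172 .0215 81.6
```

```text
t: 17.35
tool_pos: [0.425, -0.1715, 0.024]
tool_rot: [-2.371, -2.058, 0.001]
contact_force: [-1.0, 0.7, -0.9]
opening: 0.0165
t: 17.65
tool_pos: [0.4254, -0.172, 0.0232]
tool_rot: [2.373, 2.058, 0.0]
contact_force: [-0.1, -0.1, -2.0]
opening: 0.016
t 17.65 pos [ 0.4254 -0.172   0.0232] yaw 81.9 F [-0.1 -0.1 -2. ] open 0.016 q [-0.55 -0.12  2.15  0.    1.11 -0.41]
shift [-0.     -0.0004  0.0017] then turn [0.02 0.01 0.28]
```

```bash
python3 -m handwheel '[0,0,0.001,0,0,0, 0,0,0,0,0,0]'; python3 -m handwheel '[0,0,0.0008,0,0,0, 0,0,0,0,0,0]'
```

```text
t: 17.85
tool_pos: [0.4252, -0.1719, 0.022]
tool_rot: [2.373, 2.059, 0.0]
contact_force: [-0.2, 0.0, -2.1]
opening: 0.0159
t: 18.05
tool_pos: [0.4254, -0.172, 0.0214]
tool_rot: [2.373, 2.059, 0.0]
contact_force: [0.8, -0.8, 0.0]
opening: 0.0161
```

Touching (the weight is now carried by the counter). I open, let it settle, rise and back away.

```bash
python3 -m handwheel '[0,0,0,0,0,0, 0,0,0,0,0,0, 0,0,0,0,0,0, 0,0,0,0,0,0, 0,0,0,0,0,0, 0,0,0,0,0,0, 0,0,0,0,0,0, 0,0,-0.01,0,0,0, 0,0,-0.03,0,0,0, 0,0,-0.04,0,0,0, 0,0,-0.04,0,0,0, 0,0,-0.05,0,0,0, 0,0,-0.04,0,0,0, -0.04,0,0,0,0,0, -0.04,0,0,0,0,0, -0.04,0,0,0,0,0, 0,0,0,0,0,0]' 0
python3 - <<'E'
from b import *
for n in('top','side'): grab(n,n+'7.png'); brush(n,(.38,-.27),(.51,.05))
im,P=pts('top')
for nm,b in dict(bowl=(335,135,395,195),lid=(90,255,168,330),spat=(210,115,330,150),spoon=(195,260,235,315),green=(265,165,290,190)).items():
    m=np.zeros((420,560),bool); m[b[1]:b[3],b[0]:b[2]]=1; m&=P[...,2]>.004
    m=big(m); print(nm,m.sum(),P[m].mean(0).round(4))
E
```

```text
t: 19.75
tool_pos: [0.4074, -0.2942, 0.2322]
tool_rot: [2.376, 2.052, -0.002]
contact_force: [-0.4, -0.6, -0.2]
opening: 0.0852
head 389 [450.4  -2.   56.1] [450.5  -2. ] [39.7 53.7] 82.4
handle 699 [ 431.6 -133.8] heading 81.9
bristle 231 [448.12886552  -1.79481607  26.16696085] [450.3  -3. ] [37.9 91.7] 81.6
head 282 [449.3  -1.1  56.5] [449.6  -2.8] [40.9 53.9] 83.4
handle 372 [ 430.6 -135. ] heading 81.8
bristle 207 [447.49747238   0.92459124  26.31900431] [449.4  -3.4] [39.  92.1] 83.1
bowl 2163 [ 0.6914 -0.2562  0.0299]
lid 3663 [0.3687 0.2939 0.0145]
spat 1195 [0.7667 0.0087 0.0084]
spoon 445 [0.3942 0.0999 0.0137]
green 159 [ 0.6574 -0.0411  0.0163]
```

View pics/side7.png

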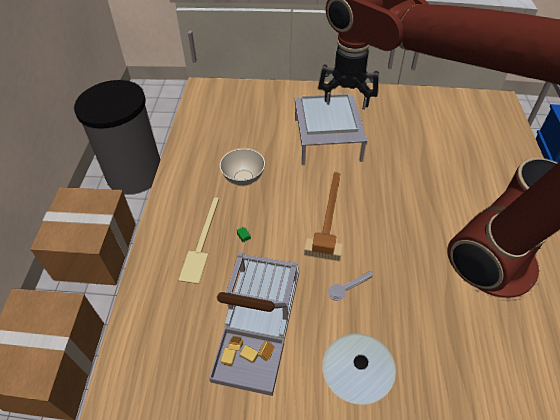

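The brush stands level on its bristles at (323,245), with its handle end at (337,175) clear of the riser. The four rinds are in the tray around (246,351), the bystanders haven't moved, and the gripper touches nothing.

```bash
python3 -c "
from station import ctrl
print(ctrl.finish_job())"
```

```text
the job is handed in; nothing more can be done
None
```

All four cheese rinds are in the catch tray, and the job is handed in at about 20 s of the 64 s allowed. I drew the brush out by its head, set it down and let go. I then took it again by its handle, pushed the head through under the wire frame, pulled it back and put it down on the counter.

What the last checks showed:
- **Rinds:** The bed is empty and all four lie inside the tray. One leans on its neighbour, reaching about 42 mm up, which is above the 26 mm rim.
- **Brush:** It stands level on its bristles, head top 56 mm up. Its handle end is well clear of the riser by my estimate, and the gripper is open and away from everything.
- **Other things:** The bowl, pot lid, spatula, spoons and the green look-alike are within about 1 mm of where they started.
- **Forces:** The highest tool force I read was about 22 N, while pressing the brush onto the counter the first time; I only read it at the end of each move.
- **Handle hold:** By the arm's reading, I took the handle about 172 mm behind the head's middle, not 175 mm. This caused no trouble.

No check failed.

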